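Hang the rail in the cubby's hook brackets

ROBOT

A 6-joint arm with a two-finger parallel gripper is mounted at the origin on the work surface. World frame = base frame: x ahead of the robot, y to its left, z up, the work surface at z = 0. Lengths are in mm, angles in rad, forces in N, time in s.
With the tool pointing down it reaches from about 275 to 750 mm from the base axis. Payload 10.2 kg.
Tool frame: the origin (TCP) lies at the very end of the fingers, on their centre line; the grasp point (between the pads) lies 19 mm behind it; z points along the fingers, y is the line along which they close (so a half turn about z gives the same grasp; the last joint's range is limited). The gripper opens to 85 mm and grips with 20 to 120 N. Pads are 22 mm wide; open, the fingers measure 114 mm over their backs; the gripper's body (76 mm by 85 mm) begins 54 mm behind the grasp point. The pads swing forward as they close: fully open they stand 13 mm farther back than shut.
Start: joints at [-1.357, 0.313, 1.498, -0, 1.331, -0.223], TCP at [222.086, -475.72, 231.294] pointing down, gripper open.
Joint ranges: [-2.94, 2.94], [-0.97, 2.17], [0.19, 2.56], [-1.23, 4.37], [0.02, 3.11], [-2.88, 2.88]. Speed limits (rad/s): [2.39, 2.39, 3.01, 3.14, 3.14, 3.14].

INTERFACE

Orientations are given as a unit quaternion [w, x, y, z].
In Python, from rig import * gives the robot as it stands. The module is installed in compiled form; this text tells all that it offers.
- The arm moves only by the shell command python3 -m crank 'ROWS' [FORCE]. ROWS is JSON, a list that holds one entry, the list of rows, each a list of 7 numbers: the shift along the tool's x, y, z in units of 25 mm (1.0 is 25 mm), then the turn, a rotation vector about the tool's x, y, z in units of 8 degrees (1.0 is 8 degrees), then the finger opening in mm, from 0 to 85.4. A call has exactly 8 rows; each row shifts and turns the commanded pose from where the row before left it, along the tool's axes as they then stand; what a row does not reach is not made up. A row lasts 1/10 s, in which the tool goes at most 50 mm and 8.59 degrees, less where a joint would pass 70% of its speed; a pose out of reach is approached as far as the arm can. A call is refused whole if a number of a shift passes 1 or a number of a turn 1, either way. A call with a gripper value outside its range is refused whole. The fingers move at their own pace and stop on an object; FORCE is the grip in N (left out, the last holds). Time passes only in rows, so rows that do not move let the fingers close, or fill a call up. It gives the time, the measured TCP pose, the force, the opening and the grip force at its end, in the units of the state.
- sense(): the state, without advancing time (a new reading comes with each control period).
- capture(name): name is "scene" or "top"; returns the picture (480x640x3 uint8, blue, green, red); there is no depth.
- camera_model(name): a dict with "fx", "fy", "cx", "cy" (pixels), "world_from_camera" (4x4, takes a point from camera to world coordinates). Camera axes: x right, y up, looking along -z (the intrinsics and any distortion apply to the point x, -y, -z); pixel columns grow to the right and rows downward; lengths in mm; the calibration is good to about 2 mm. A picture is of the moment at which its call begins. camera_model takes no time and is no camera call.
- finish_job(): hands the job in; it is judged then, once.
The state is a dict: "time_s": time; "joints": joint angles; "dq": joint speeds; "tau": joint torques, N m; "eef_pos": TCP position; "ee_rot": TCP orientation; "force": force on the tool from outside, world axes, zero at the start; "wrist_torque": the same for the moment, N m; "grip_width": opening from 0.0 (shut) to 1.0 (fully open); "grip_force": force on a finger pad.
Only numpy, scipy, OpenCV 4.12 (cv2) and the standard library are available. Lean on these libraries where they do the work, as an engineer would, in place of code of your own. Each camera call takes 0.05 s, during which the arm holds its last target. There are 200 camera calls.

TASK

Pick up the black rail lying on the bench and hang it in the open cubby: bring it in from the open front through the mouths of both hook brackets, then let it down into their throats so that it lies fully home at both ends, and let go. The brackets can be clamped at any depth along their tracks and not quite square with each other, so feel for them gently and never force the rail against the cubby or its brackets. Leave the brush, the tin and the screwdriver where they are.

Things in the scene. Friction and masses are not known exactly. Their poses are not given: they have to be found in the camera images.
- unit: Fixed open cubby, 240 deep (own x) x 396 wide (own y) x 300 mm high: white base, two white side boards with beech edges (18 mm thick, 360 mm apart), rear stretcher up to 78 mm; no top, open front. Origin: centre of its underside; z up, x from open front to rear, y to the left seen from the front. Yaw within 0.2 rad. A dark J hook bracket is clamped on tracks inside each side board.
- track_left (a point): Middle of the left (+y) bracket's track, at throat-floor height: unit (-30, 170, 225) mm; not the bracket itself. Bracket: 3 mm plate on the board, J standing out 20 mm from the board. Throat 23 mm long in x; 6 mm thick front lip, 16 mm high above the throat floor; flat upright back wall from floor to upper jaw; jaw underside 46 mm above the floor, closing it from above.
- track_right (a point): Same for the right (-y) bracket: unit (-30, -170, 225) mm. The brackets are clamped tight, at a depth anywhere up to 47 mm in front of or behind the track middles (unit x), the two differing by up to 7 mm, so the rail may hang slightly askew. The depth is not measured: it can only be seen or felt. Heights and y are true.
- mouth (a point): Midway between the track middles at the height of the mouths' middle, unit (-30, 0, 256) mm. The mouths are the 30 mm high openings between lip top (241 mm) and jaw (271 mm), open to the front (-x); the rail's centre enters at this height. Pushed on gently at this height, the rail's rear face meets the brackets' back walls, right over the throats.
- rail: The loose rail: matt black square steel tube, 20 x 20 mm, 344 mm long, about 0.3 kg, lying on the bench. Origin: middle of its underside; x along its length (symmetric end for end), z up. Fits between the bracket plates (354 mm apart) with 5 mm of play at each end.
- rail_mid (a point): centre of the rail, 10 mm above its origin; it is 235 mm above the unit's origin when home
- rail_a (a point): centre of the rail's end face on its own +x side
- rail_b (a point): centre of the rail's end face on its own -x side
- brush: wooden clothes brush lying bristles down, 150 x 45 x 40 mm; origin: centre of its underside; a bystander
- tin: round closed aluminium shoe-polish tin, 78 mm across, 27 mm high; origin: centre of its underside; a bystander
- screwdriver: screwdriver lying flat, 200 mm long, black handle; a bystander

How it is judged (in metres and radians):
At the end, for the whole second after the job is handed in: The rail rests on the throat floors of both brackets: each end face's centre 231 to 239 mm above the cubby's origin and within 52 mm fore and aft of the track middles, the rail centred to 8 mm between the side boards, carried by the brackets, at rest and let go (y of rail_mid in the frame of unit between -0.008 and 0.008 m and z of rail_a in the frame of unit between 0.231 and 0.239 m and x of rail_a in the frame of unit between -0.082 and 0.022 m and z of rail_b in the frame of unit between 0.231 and 0.239 m and x of rail_b in the frame of unit between -0.082 and 0.022 m and contact force between rail and unit above 1 N and linear speed of rail below 0.02 m/s); the robot touches nothing.
It fails at once if the rail is pressed hard (over 25 N) against the cubby or its brackets before it is down in the throats (contact force between rail and unit above 25 N and z of rail_mid in the frame of unit above 0.243 m).
It fails at once if the rail is forced or banged down in the brackets (over 45 N) (contact force between rail and unit above 45 N).
It fails at once if the brush is disturbed (moved more than 20 mm) (distance of brush from where it was at the start of the episode above 0.02 m).
It fails at once if the tin is disturbed (moved more than 20 mm) (distance of tin from where it was at the start of the episode above 0.02 m).
It fails at once if the screwdriver is disturbed (moved more than 20 mm) (distance of screwdriver from where it was at the start of the episode above 0.02 m).
It also fails if it takes over 51 s, if anything falls off the work surface, if the arm or the gripper's body presses on something with over 40 N, if the wrist force passes 120 N, or if a joint passes its speed limit or range.

## Working session

There is one attempt and no reset: what is moved stays moved. The work goes in short steps, Python scripts to look and compute and a shell command to move; the robot and the scene stay as the last step left them, time stands still between calls to the robot, and variables do not carry over. Pictures are saved under pics/ and viewed, at most 10 in all, crops included, and the job is handed in when it is done.

```bash
mkdir -p pics; python3 - <<'E'
from rig import *
import cv2,numpy as np
for n in("scene","top"):
    cv2.imwrite(f"pics/{n}0.png",capture(n)); m=camera_model(n); print(n,{k:(np.round(v,3).tolist() if not isinstance(v,str) else v) for k,v in m.items()})
s=sense(); print({k:np.round(v,3).tolist() for k,v in s.items()})
E
```

```text
scene {'fx': 510.637, 'fy': 510.637, 'cx': 320.486, 'cy': 232.721, 'world_from_camera': [[-0.705, -0.468, 0.533, 1169.734], [0.71, -0.459, 0.535, 593.839], [-0.006, 0.755, 0.656, 971.506], [0.0, 0.0, 0.0, 1.0]]}
top {'fx': 515.321, 'fy': 515.321, 'cx': 315.679, 'cy': 244.648, 'world_from_camera': [[0.016, 0.998, -0.069, 447.946], [-1.0, 0.017, 0.021, -45.115], [0.022, 0.068, 0.997, 1295.508], [0.0, 0.0, 0.0, 1.0]]}
{'time_s': 0.1, 'joints': [-1.357, 0.313, 1.498, 0.0, 1.331, -0.223], 'dq': [0.001, -0.001, -0.001, 0.001, -0.002, -0.0], 'tau': [0.003, -41.29, -26.014, -0.0, 0.003, 0.0], 'eef_pos': [222.052, -475.49, 230.803], 'ee_rot': [-0.001, 0.976, 0.217, 0.0], 'force': [0.368, 0.338, -0.049], 'wrist_torque': [-0.011, -0.015, -0.024], 'grip_force': 0.0, 'grip_width': 1.002}
```

View pics/scene0.png

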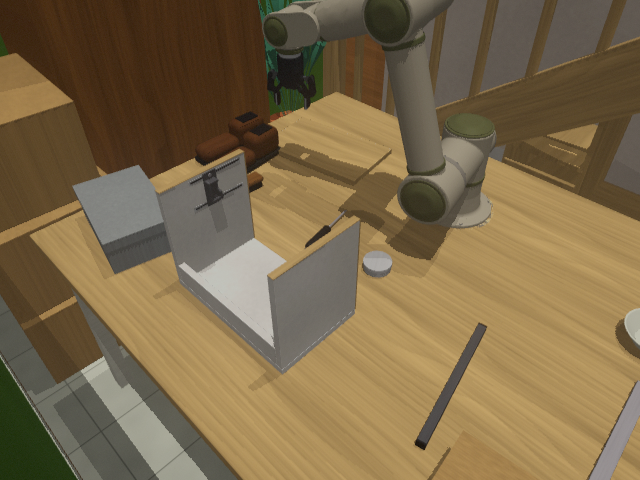

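View pics/top0.png

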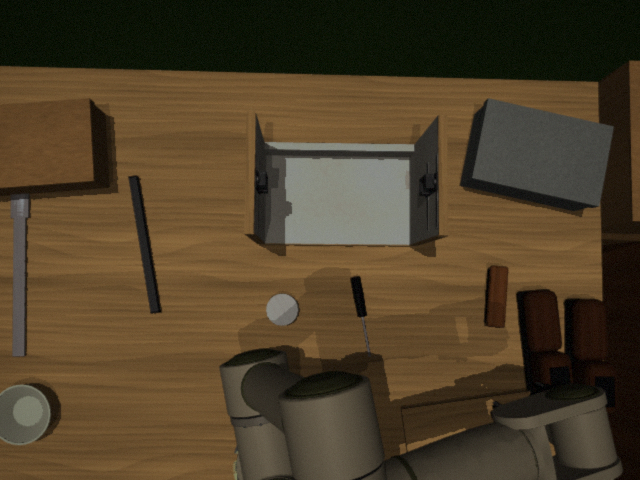

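Scene view: the rail runs from about (420,443) to (484,326); the cubby opens toward the robot. Top view: the rail runs from about (135,178) to (155,310), the brackets are near (262,182) and (429,184), and the tin is at (283,309). I'll enlarge both for precise readings.

```bash
python3 - <<'E'
import cv2,numpy as np
t=cv2.imread("pics/top0.png"); s=cv2.imread("pics/scene0.png")
g=lambda a:np.clip(255*(a/255.)**.6,0,255).astype(np.uint8)
a=cv2.resize(g(t[95:260,235:455]),None,fx=3.6,fy=3.6,interpolation=cv2.INTER_CUBIC)
cv2.imwrite("pics/unit_top.png",a)
b=cv2.resize(g(t[165:325,110:180]),None,fx=3.6,fy=3.6,interpolation=cv2.INTER_CUBIC)
c=cv2.resize(g(s[310:460,400:510]),None,fx=3.84,fy=3.84,interpolation=cv2.INTER_CUBIC)
cv2.imwrite("pics/rail2.png",np.hstack([b,c[:576,:]]))
E
```

```text
(no output)
```

View pics/unit_top.png

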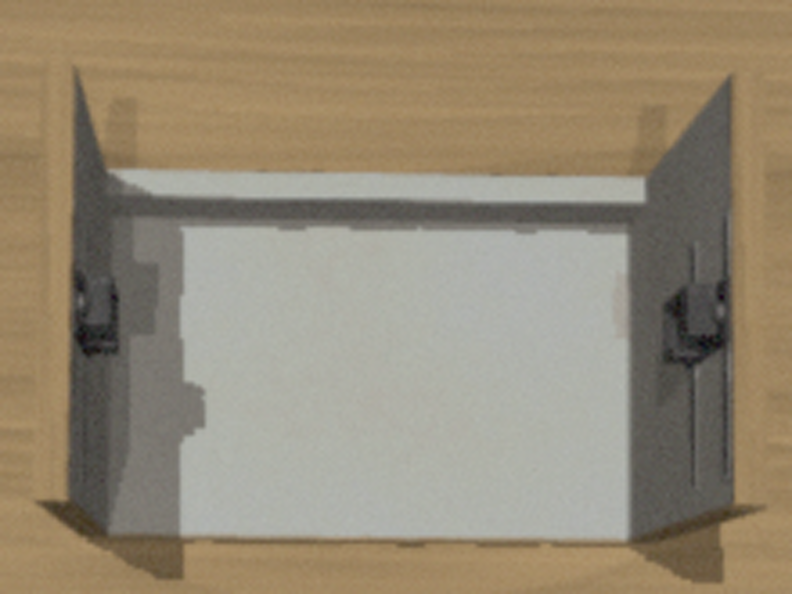

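View pics/rail2.png

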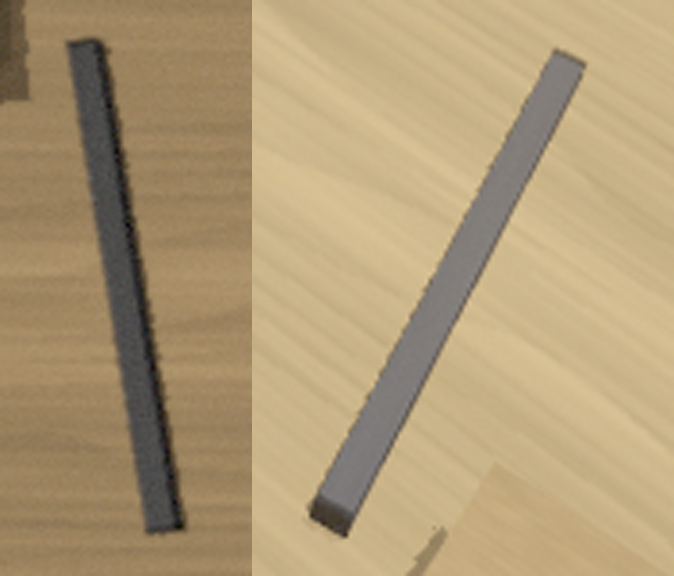

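The crops give the rail's top-face ends: top view crop (83,41) and (161,530), scene crop (571,59) and (337,502). In the top view, the inner upper board corners are at (75,65), (68,500), (732,75) and (735,505). I still need the unit in the scene view.

```bash
python3 - <<'E'
import cv2,numpy as np
s=cv2.imread("pics/scene0.png")
cv2.imwrite("pics/unit_scene.png",cv2.resize(s[145:370,155:370],None,fx=2.6,fy=2.6,interpolation=cv2.INTER_CUBIC))
E
```

```text
(no output)
```

View pics/unit_scene.png

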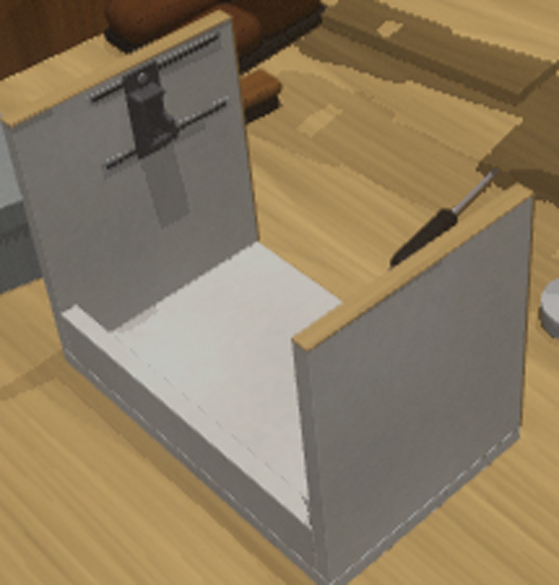

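```bash
cat > h.py <<'E'
import numpy as np
from rig import *
from scipy.optimize import least_squares
C={n:camera_model(n) for n in("scene","top")}
def ray(n,u,v):
    m=C[n];T=np.array(m["world_from_camera"]);d=T[:3,:3]@np.array([(u-m["cx"])/m["fx"],-(v-m["cy"])/m["fy"],-1.]);return T[:3,3],d
def proj(n,P):
    m=C[n];T=np.array(m["world_from_camera"]);q=(np.asarray(P)-T[:3,3])@T[:3,:3]
    return np.stack([m["cx"]+m["fx"]*q[...,0]/-q[...,2],m["cy"]-m["fy"]*q[...,1]/-q[...,2]],-1)
def onz(n,p,z):
    o,d=ray(n,*p);return o+d*(z-o[2])/d[2]
def tri(pt,ps):
    r=[ray("top",*pt),ray("scene",*ps)]
    A=sum(np.eye(3)-np.outer(d,d)/(d@d) for o,d in r);b=sum((np.eye(3)-np.outer(d,d)/(d@d))@o for o,d in r);return np.linalg.solve(A,b)
def crop(p,s,ox,oy,dx=0):return np.array([(p[0]-dx+.5)/s-.5+ox,(p[1]+.5)/s-.5+oy])
def U(pose,P):
    x,y,a=pose;c,s=np.cos(a),np.sin(a);return np.asarray(P)@np.array([[c,-s,0],[s,c,0],[0,0,1]]).T+[x,y,0]
E
python3 - <<'E'
from h import *
rt=[crop(p,3.6,110,165) for p in((83,41),(161,530))]; rs=[crop(p,3.84,400,310,252) for p in((571,60),(337,502))]
# far in top (x large) = lower-left in scene
for a,b in((rt[0],rs[1]),(rt[1],rs[0])): print("rail",tri(a,b).round(1),onz("top",a,20).round(1),onz("scene",b,20).round(1))
T=[((75,65),(120,180,300)),((68,500),(-120,180,300)),((732,75),(120,-180,300)),((735,505),(-120,-180,300))]
S=[((18,126),(120,-180,300)),((233,16),(-120,-180,300)),((68,357),(120,-198,0)),((306,350),(120,198,300)),((292,340),(120,180,300)),((534,198),(-120,198,300)),((331,583),(120,198,0)),((520,433),(-120,198,0))]
t=np.array([crop(p,3.6,235,95) for p,_ in T]);s=np.array([crop(p,2.6,155,145) for p,_ in S])
PT=np.array([q for _,q in T],float);PS=np.array([q for _,q in S],float)
f=lambda v:np.r_[(proj("top",U(v,PT))-t).ravel(),(proj("scene",U(v,PS))-s).ravel()]
r=least_squares(f,[600,-20,0],loss="soft_l1",x_scale=[1,1,.01]);print(r.x,f(r.x).reshape(-1,2).round(1).tolist())
for n,p,q in(("t",t,PT),("s",s,PS)):
    for a,b in zip(p,q): print(n,b,onz("top" if n=="t" else "scene",a,b[2]).round(0))
inv=lambda w:[np.cos(r.x[2])*(w[0]-r.x[0])+np.sin(r.x[2])*(w[1]-r.x[1]),-np.sin(r.x[2])*(w[0]-r.x[0])+np.cos(r.x[2])*(w[1]-r.x[1])]
for p in((98,355),(687,362)): print("lip front",np.round(inv(onz("top",crop(p,3.6,235,95),241)),1))
print("lip scene",np.round(inv(onz("scene",crop((178,128),2.6,155,145),241)),1))
E
```

```text
rail [696.8 387.7  22.6] [699.1 386.1  20. ] [693.5 389.3  20. ]
rail [363.8 321.8  17.9] [364.6 320.2  20. ] [364.8 323.1  20. ]
[ 6.56163655e+02 -1.23786474e+02  5.54864649e-03] [[0.0, -0.3], [-0.3, 0.5], [-0.4, 0.1], [-0.4, 1.3], [-2.2, -0.5], [-0.1, 0.0], [-0.8, 0.3], [0.6, -0.4], [-0.5, -1.5], [-0.1, -2.2], [0.1, 4.7], [-0.2, 1.9]]
t [120. 180. 300.] [775.  57. 300.]
t [-120.  180.  300.] [536.  55. 300.]
t [ 120. -180.  300.] [ 777. -304.  300.]
t [-120. -180.  300.] [ 540. -305.  300.]
s [ 120. -180.  300.] [ 775. -298.  300.]
s [-120. -180.  300.] [ 537. -304.  300.]
s [ 120. -198.    0.] [ 775. -321.    0.]
s [120. 198. 300.] [777.  75. 300.]
s [120. 180. 300.] [777.  61. 300.]
s [-120.  198.  300.] [540.  78. 300.]
s [120. 198.   0.] [767.  66.   0.]
s [-120.  198.    0.] [530.  70.   0.]
lip front [-30.2 169.8]
lip front [ -29.6 -169.1]
lip scene [ -18.6 -144.2]
```

```bash
cat >> h.py <<'E'
from scipy.spatial.transform import Rotation as Ro
def to(x,y,z,yaw):
    """units of shift in the present tool axes, turn units, from measured pose to tool-down goal with tool x at yaw"""
    s=sense();w,a,b,c=s["ee_rot"];R=Ro.from_quat([a,b,c,w]);p=np.array(s["eef_pos"])
    G=Ro.from_matrix(np.array([[np.cos(yaw),np.sin(yaw),0],[np.sin(yaw),-np.cos(yaw),0],[0,0,-1]]).astype(float))
    print("t",s["time_s"],"pos",p.round(1),"yaw",round(np.arctan2(*R.as_matrix()[[1,0],0]),4),"F",np.round(s["force"],1),"M",np.round(s["wrist_torque"],2),"grip",np.round([s["grip_width"],s["grip_force"]],2))
    print("shift",(R.inv().apply(np.array([x,y,z])-p)/25).round(3),"turn",((R.inv()*G).as_rotvec(degrees=True)/8).round(3))
E
R='[1,-1,0,0,0,0,85]'; true
python3 -m crank '[[[1,-1,0,0,0,0,85],[1,-1,0,0,0,0,85],[1,-1,0,0,0,0,85],[1,-1,0,0,0,0,85],[1,-1,0,0,0,0,85],[1,-1,0,0,0,0,85],[1,-1,0,0,0,0,85],[1,-1,0,0,0,0,85]]]' 60
python3 -m crank '[[[1,-1,0,0,0,0,85],[1,-1,0,0,0,0,85],[1,-1,0,0,0,0,85],[1,-1,0,0,0,0,85],[1,-1,0,0,0,0,85],[1,-1,0,0,0,0,85],[1,-1,0,0,0,0,85],[1,-1,0,0,0,0,85]]]'
python3 -m crank '[[[1,-1,0,0,0,0,85],[1,-1,0,0,0,0,85],[1,-1,0,0,0,0,85],[1,-1,0,0,0,0,85],[1,-1,0,0,0,0,85],[1,-1,0,0,0,0,85],[0,0,0,0,0,0.9,85],[0,0,0,0,0,0.8,85]]]'
python3 -c "
from h import *
to(530.5,354.8,60,.1965)"
```

```text
time_s: 0.9
eef_pos: [318.8, -208.4, 231.2]
ee_rot: [-0.0, 0.976, 0.216, -0.0]
force: [1.3, -0.1, -0.3]
grip_width: 0.994
grip_force: 0.0
time_s: 1.7
eef_pos: [415.4, 57.5, 231.2]
ee_rot: [-0.0, 0.976, 0.217, -0.0]
force: [0.9, -1.0, -0.3]
grip_width: 0.996
grip_force: 0.0
time_s: 2.5
eef_pos: [487.6, 256.2, 230.5]
ee_rot: [0.0, 0.995, 0.098, -0.001]
force: [0.4, -0.8, 0.8]
grip_width: 0.998
grip_force: 0.0
t 2.5 pos [487.6 256.2 230.5] yaw 0.1961 F [ 0.4 -0.8  0.8] M [ 0.03 -0.03 -0.03] grip [1. 0.]
shift [ 2.462 -3.536  6.818] turn [ 0.001  0.009 -0.003]
```

```bash
python3 -m crank '[[[0.6,-0.9,1,0,0,0,85],[0.6,-0.9,1,0,0,0,85],[0.6,-0.9,1,0,0,0,85],[0.66,-0.84,1,0,0,0,85],[0,0,1,0,0,0,60],[0,0,0.9,0,0,0,60],[0,0,0.4,0,0,0,60],[0,0,0,0,0,0,60]]]' 
python3 - <<'E'
from h import *
import cv2
a=capture("scene");b=capture("top")
A=cv2.resize(a[290:460,390:540],None,fx=3,fy=3);B=cv2.resize(b[165:335,80:195],None,fx=3,fy=3)
cv2.imwrite("pics/pre.png",np.hstack([A,B])); to(530.5,354.8,4,.1965)
E
```

```text
time_s: 3.3
eef_pos: [529.9, 353.9, 72.5]
ee_rot: [0.0, 0.995, 0.099, -0.001]
force: [-0.1, 0.5, -0.3]
grip_width: 0.703
grip_force: 0.0
t 3.4 pos [531.  354.4  74.9] yaw 0.1993 F [-0.3  0.   0.1] M [0.02 0.03 0.01] grip [0.7 0. ]
shift [-0.02  -0.02   2.835] turn [-0.002 -0.01   0.02 ]
```

View pics/pre.png

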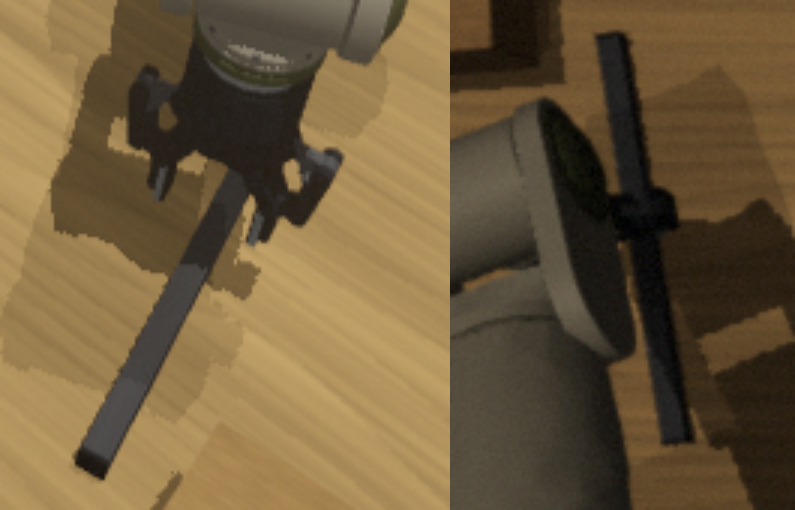

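The fingers straddle the rail: it passes between them at about (230,190) in the scene crop. In the top crop the gripper sits at about mid-rail, (645,215). Lowering now.

```bash
python3 -m crank '[[[0,0,0.8,0,0,0,60],[0,0,0.8,0,0,0,60],[0,0,0.6,0,0,0,60],[0,0,0.3,0,0,0,60],[0,0,0.2,0,0,0,60],[0,0,0,0,0,0,60],[0,0,0,0,0,0,10],[0,0,0,0,0,0,10]]]' 70
python3 -m crank '[[[0,0,0,0,0,0,10],[0,0,0,0,0,0,10],[0,0,0,0,0,0,10],[0,0,0,0,0,0,10],[0,0,0,0,0,0,10],[0,0,0,0,0,0,10],[0,0,0,0,0,0,10],[0,0,0,0,0,0,10]]]'
python3 -c "
from h import *
to(530.5,354.8,5,.1965)"
```

```text
time_s: 4.2
eef_pos: [530.9, 354.4, 7.0]
ee_rot: [-0.0, 0.995, 0.1, 0.001]
force: [0.4, 0.9, 0.2]
grip_width: 0.371
grip_force: 0.0
time_s: 5.0
eef_pos: [530.9, 354.5, 7.3]
ee_rot: [-0.0, 0.995, 0.1, 0.001]
force: [-0.4, 0.4, 4.8]
grip_width: 0.212
grip_force: 70.4
t 5.0 pos [530.9 354.5   7.3] yaw 0.1995 F [-0.4  0.4  4.8] M [-0.04  0.27 -0.  ] grip [ 0.21 70.4 ]
shift [-0.013 -0.014  0.091] turn [-0.003 -0.009  0.022]
```

Gripped at 18 to 20 mm opening. Next I lift clear, turn the rail 79°, and carry it in front of the cubby.

```bash
python3 -m crank '[[[0,0,-0.4,0,0,0,10],[0,0,-0.9,0,0,0,10],[0,0,-1,0,0,0,10],[0,0,-1,0,0,0,10],[0,0,-1,0,0,0,10],[0,0,-1,0,0,0,10],[0,0,-1,0,0,0,10],[0,0,-1,0,0,0,10]]]' 
python3 -m crank '[[[0,0,-1,0,0,-0.4,10],[0,0,-1,0,0,-0.9,10],[0,0,-0.5,0,0,-1,10],[0,0,0,0,0,-1,10],[0,0,0,0,0,-1,10],[0,0,0,0,0,-1,10],[0,0,0,0,0,-1,10],[0,0,0,0,0,-1,10]]]' 
python3 -m crank '[[[0,0,0,0,0,-1,10],[0,0,0,0,0,-1,10],[0,0,0,0,0,-0.5,10],[0,-0.8,0,0,0,0,10],[0,-0.9,0,0,0,0,10],[-0.5,-0.9,0,0,0,0,10],[-0.9,0,0,0,0,0,10],[-1,0,0,0,0,0,10]]]' 
python3 -c "
from h import *
to(460,-123.5,253.3,1.5763)"
```

```text
time_s: 5.8
eef_pos: [530.1, 354.0, 189.9]
ee_rot: [0.0, 0.995, 0.1, -0.0]
force: [0.9, 0.0, -3.3]
grip_width: 0.215
grip_force: 69.3
time_s: 6.6
eef_pos: [530.2, 354.1, 251.2]
ee_rot: [-0.0, 0.818, 0.575, -0.001]
force: [-1.2, 1.3, -3.5]
grip_width: 0.213
grip_force: 69.4
time_s: 7.4
eef_pos: [464.3, 294.0, 251.5]
ee_rot: [-0.0, 0.708, 0.707, -0.0]
force: [0.4, -0.6, -3.6]
grip_width: 0.216
grip_force: 69.6
t 7.4 pos [464.3 294.  251.5] yaw 1.5692 F [ 0.4 -0.6 -3.6] M [ 0.07 -0.03 -0.04] grip [ 0.22 69.57]
shift [-16.701  -0.148  -0.069] turn [-0.002  0.001 -0.051]
```

```bash
python3 -m crank '[[[-1,0,0,0,0,0,10],[-1,0,0,0,0,0,10],[-1,0,0,0,0,0,10],[-1,0,0,0,0,0,10],[-1,0,0,0,0,0,10],[-1,0,0,0,0,0,10],[-1,0,0,0,0,0,10],[-1,0,0,0,0,0,10]]]' 
python3 -m crank '[[[-1,0,0,0,0,0,10],[-1,0,0,0,0,0,10],[-1,0,0,0,0,0,10],[-1,0,0,0,0,0,10],[-1,0,0,0,0,0,10],[-1,0,0,0,0,0,10],[-1,0,0,0,0,0,10],[-0.5,0,0,0,0,-0.05,10]]]' 
python3 -m crank '[[[-0.2,0,-0.07,0,0,0,10],[0,0.3,0,0,0,0,10],[0,0.3,0,0,0,0,10],[0,0,0,0,0,0,10],[0,0,0,0,0,0,10],[0,0,0,0,0,0,10],[0,0,0,0,0,0,10],[0,0,0,0,0,0,10]]]' 
python3 - <<'E'
from h import *
import cv2
a=capture("scene");b=capture("top")
cv2.imwrite("pics/s2.png",a);cv2.imwrite("pics/t2.png",b)
g=lambda a:np.clip(255*(a/255.)**.6,0,255).astype(np.uint8)
cv2.imwrite("pics/pre2.png",np.vstack([cv2.resize(g(b[190:290,230:460]),None,fx=3.4,fy=3.4,interpolation=cv2.INTER_CUBIC)]))
to(460,-123.5,253.3,1.5763)
E
```

```text
time_s: 8.2
eef_pos: [464.2, 93.4, 251.5]
ee_rot: [-0.0, 0.708, 0.706, -0.0]
force: [0.7, -0.0, -2.5]
grip_width: 0.215
grip_force: 69.6
time_s: 9.0
eef_pos: [463.7, -94.7, 251.4]
ee_rot: [-0.0, 0.706, 0.708, -0.0]
force: [0.5, -0.1, -3.2]
grip_width: 0.21
grip_force: 69.6
time_s: 9.8
eef_pos: [479.1, -97.9, 253.1]
ee_rot: [-0.0, 0.706, 0.709, 0.0]
force: [-0.1, 0.4, -3.4]
grip_width: 0.21
grip_force: 69.6
t 9.9 pos [479.1 -98.  253.1] yaw 1.5747 F [-0.2 -0.6 -3. ] M [0.01 0.01 0.01] grip [ 0.21 69.6 ]
shift [-1.018 -0.77  -0.009] turn [ 0.    -0.    -0.011]
```

View pics/pre2.png

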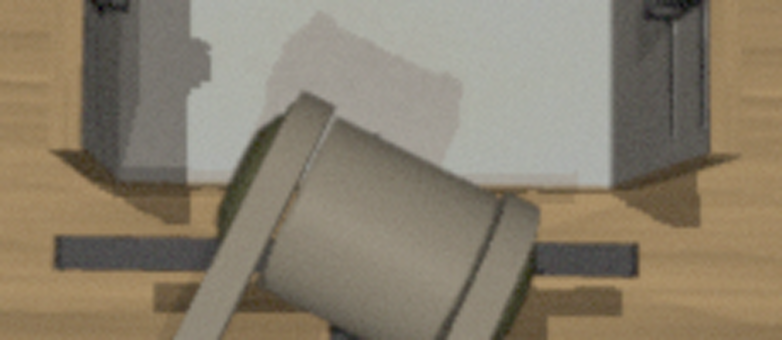

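View pics/s2.png

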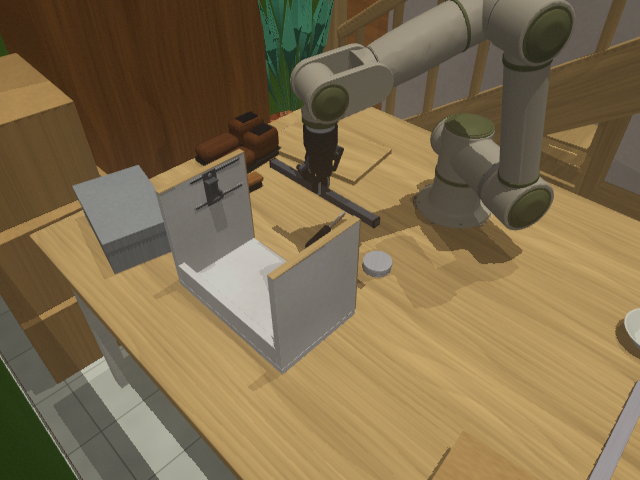

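The rail is level in front of the mouths. In the top crop its ends are at about (55,253) and (637,260), so it still sits too far left. I'll compute its true centre and yaw with the calibration.

```bash
python3 - <<'E'
from h import *
c=lambda p:crop(p,3.4,230,190)
# top-face corners and edges at z=266
L=onz("top",c((55,252)),266);R=onz("top",c((637,259)),266)
print(L,R,np.linalg.norm(L-R),(L+R)/2,np.arctan2(L[0]-R[0],L[1]-R[1]))
# inner top front board corners again in the same camera
print(onz("top",c((709,152)),300),onz("top",c((80,150)),300))
for e in(U((479,-98,0.004),[0,172,256]),U((479,-98,0.004),[0,-172,256])): print(proj("scene",e),proj("top",e))
to(500,-123.8,253,1.5763)
E
```

```text
[478.42865272  72.29448796 266.        ] [ 479.9034362 -270.1958806  266.       ] 342.49354379859375 [479.16604446 -98.95069632 266.        ] -0.004306031633474552
[ 540.85366381 -304.09531268  300.        ] [535.66314045  55.67968202 300.        ]
[376.48197456 222.53369523] [245.53745654 263.96534178]
[272.23137775 162.16069923] [415.82764897 266.06411011]
t 9.9 pos [479.1 -98.  253.1] yaw 1.5747 F [-0.2 -0.6 -3. ] M [0.01 0.01 0.01] grip [ 0.21 69.6 ]
shift [-1.036  0.83   0.003] turn [ 0.    -0.    -0.011]
```

```bash
python3 -m crank '[[[-0.6,0,0,0,0,-0.01,10],[-0.42,0,0,0,0,0,10],[0,0.4,0,0,0,0,10],[0,0.7,0,0,0,0,10],[0,0.7,0,0,0,0,10],[0,0.3,0,0,0,0,10],[0,0,0,0,0,0,10],[0,0,0,0,0,0,10]]]' 
python3 - <<'E'
from h import *
to(610,-124.3,253.3,1.5763)
E
```

```text
time_s: 10.7
eef_pos: [531.5, -123.2, 252.9]
ee_rot: [-0.0, 0.705, 0.709, -0.0]
force: [0.0, -0.5, -2.4]
grip_width: 0.213
grip_force: 69.6
t 10.7 pos [ 531.5 -123.2  252.9] yaw 1.5762 F [ 0.  -0.5 -2.4] M [-0.03  0.01 -0.04] grip [ 0.21 69.61]
shift [-0.061  3.141 -0.02 ] turn [-0.005 -0.001 -0.001]
```

```bash
python3 -m crank '[[[-0.02,0.5,0,0,0,0,10],[0,0.7,0,0,0,0,10],[0,0.7,0,0,0,0,10],[0,0.6,0,0,0,0,10],[0,0.4,0,0,0,0,10],[0,0.24,0,0,0,0,10],[0,0,0,0,0,0,10],[0,0,0,0,0,0,10]]]' 
python3 - <<'E'
from h import *
import cv2
b=capture("top");cv2.imwrite("pics/t3.png",b)
g=lambda a:np.clip(255*(a/255.)**.6,0,255).astype(np.uint8)
cv2.imwrite("pics/pre3.png",cv2.resize(g(b[150:250,235:455]),None,fx=3.6,fy=3.6,interpolation=cv2.INTER_CUBIC))
to(625,-124.3,253.3,1.5763)
E
```

```text
time_s: 11.5
eef_pos: [609.8, -123.3, 253.1]
ee_rot: [-0.0, 0.705, 0.709, -0.0]
force: [0.2, 0.6, -3.0]
grip_width: 0.209
grip_force: 69.7
t 11.55 pos [ 609.8 -123.3  253.2] yaw 1.576 F [-0.8 -0.  -2.5] M [-0.02  0.01 -0.  ] grip [ 0.21 69.65]
shift [-0.042  0.606 -0.003] turn [-0.001  0.    -0.002]
```

View pics/pre3.png

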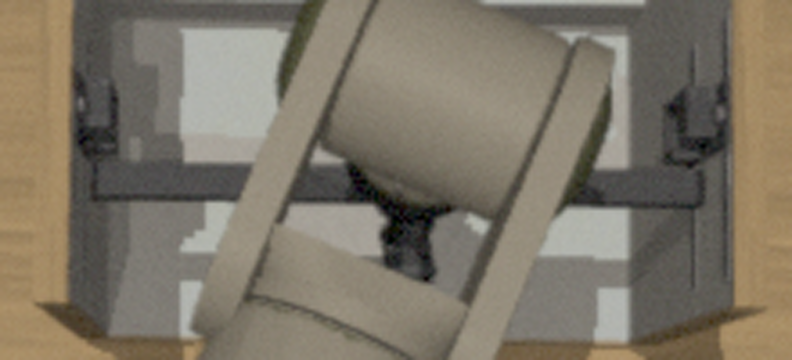

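Top crop: the rail runs from 92 to 705 against inner board edges at 72 and 733. Corrected for height, it is centred. Its rear edge is just short of the lips (row 165 against lips at about 157), and the right bracket looks slightly nearer the front. I'll go in gently from here.

```bash
python3 -m crank '[[[0,0.06,0,0,0,0,10],[0,0.06,0,0,0,0,10],[0,0.06,0,0,0,0,10],[0,0.06,0,0,0,0,10],[0,0.06,0,0,0,0,10],[0,0.06,0,0,0,0,10],[0,0.04,0,0,0,0,10],[0,0,0,0,0,0,10]]]' | grep -E "pos|force"
python3 -m crank '[[[0,0.06,0,0,0,0,10],[0,0.06,0,0,0,0,10],[0,0.06,0,0,0,0,10],[0,0.06,0,0,0,0,10],[0,0.06,0,0,0,0,10],[0,0.06,0,0,0,0,10],[0,0.04,0,0,0,0,10],[0,0,0,0,0,0,10]]]' | grep -E "pos|force"
python3 -c "
from h import *
to(645,-124.3,253.3,1.5763)"
```

```text
eef_pos: [620.4, -123.2, 253.0]
force: [-0.5, -0.2, -4.1]
grip_force: 69.6
eef_pos: [630.4, -123.2, 253.0]
force: [-0.9, 0.9, -3.0]
grip_force: 69.6
t 13.15 pos [ 630.4 -123.2  253. ] yaw 1.5762 F [-0.9  0.9 -3. ] M [ 0.05  0.04 -0.  ] grip [ 0.21 69.65]
shift [-0.047  0.583 -0.013] turn [-0.     0.    -0.001]
```

Past the lips with no contact. Now smaller steps.

```bash
python3 -m crank '[[[0,0.04,0,0,0,0,10],[0,0.04,0,0,0,0,10],[0,0.04,0,0,0,0,10],[0,0.04,0,0,0,0,10],[0,0,0,0,0,0,10],[0,0,0,0,0,0,10],[0,0,0,0,0,0,10],[0,0,0,0,0,0,10]]]' | grep -E "pos|force"
python3 -c "
from h import *
to(645,-124.3,253.3,1.5763)"
```

```text
eef_pos: [634.3, -123.2, 253.1]
force: [-0.5, -0.7, -3.9]
grip_force: 69.6
t 13.95 pos [ 634.3 -123.2  253.1] yaw 1.5761 F [-0.5 -0.7 -3.9] M [-0.06 -0.03  0.02] grip [ 0.21 69.65]
shift [-0.047  0.429 -0.009] turn [-0.     0.    -0.001]
```

```bash
python3 -m crank '[[[0,0.03,0,0,0,0,10],[0,0.03,0,0,0,0,10],[0,0.02,0,0,0,0,10],[0,0,0,0,0,0,10],[0,0,0,0,0,0,10],[0,0,0,0,0,0,10],[0,0,0,0,0,0,10],[0,0,0,0,0,0,10]]]' | grep -E "pos|force"
python3 -c "
from h import *
to(645,-124.3,253.3,1.5763)"
```

```text
eef_pos: [636.3, -123.1, 253.1]
force: [0.4, -0.9, -2.6]
grip_force: 69.6
t 14.75 pos [ 636.3 -123.1  253.1] yaw 1.5762 F [ 0.4 -0.9 -2.6] M [ 0.01 -0.01  0.01] grip [ 0.21 69.65]
shift [-0.048  0.348 -0.009] turn [ 0.     0.    -0.001]
```

```bash
python3 -m crank '[[[0,0.02,0,0,0,0,10],[0,0.02,0,0,0,0,10],[0,0.02,0,0,0,0,10],[0,0.02,0,0,0,0,10],[0,0,0,0,0,0,10],[0,0,0,0,0,0,10],[0,0,0,0,0,0,10],[0,0,0,0,0,0,10]]]' | grep -E "pos|force"
python3 -c "
from h import *
to(645,-124.3,253.3,1.5763)"
```

```text
eef_pos: [638.3, -123.1, 253.1]
force: [0.8, 0.2, -3.4]
grip_force: 69.6
t 15.55 pos [ 638.3 -123.1  253.1] yaw 1.5762 F [ 0.8  0.2 -3.4] M [ 0.05 -0.03  0.01] grip [ 0.21 69.65]
shift [-0.048  0.268 -0.01 ] turn [-0.     0.    -0.001]
```

```bash
python3 -m crank '[[[0,0.02,0,0,0,0,10],[0,0.02,0,0,0,0,10],[0,0.02,0,0,0,0,10],[0,0,0,0,0,0,10],[0,0,0,0,0,0,10],[0,0,0,0,0,0,10],[0,0,0,0,0,0,10],[0,0,0,0,0,0,10]]]' | grep -E "pos|force"
python3 -c "
from h import *
to(645,-124.3,253.3,1.5763)"
```

```text
eef_pos: [639.8, -123.1, 253.1]
force: [-0.2, 0.4, -2.0]
grip_force: 69.6
t 16.35 pos [ 639.8 -123.1  253.1] yaw 1.5762 F [-0.2  0.4 -2. ] M [-0.01  0.02 -0.02] grip [ 0.21 69.65]
shift [-0.048  0.208 -0.01 ] turn [-0.    -0.    -0.001]
```

```bash
python3 -m crank '[[[0,0.02,0,0,0,0,10],[0,0.02,0,0,0,0,10],[0,0.02,0,0,0,0,10],[0,0,0,0,0,0,10],[0,0,0,0,0,0,10],[0,0,0,0,0,0,10],[0,0,0,0,0,0,10],[0,0,0,0,0,0,10]]]' | grep -E "pos|force"
python3 -c "
from h import *
to(645,-124.3,253.3,1.5763)"
```

```text
eef_pos: [641.3, -123.1, 253.1]
force: [0.6, -0.7, -2.8]
grip_force: 69.6
t 17.15 pos [ 641.3 -123.1  253.1] yaw 1.5761 F [ 0.6 -0.7 -2.8] M [-0.   -0.   -0.04] grip [ 0.21 69.65]
shift [-0.047  0.148 -0.009] turn [ 0.     0.    -0.001]
```

```bash
python3 -m crank '[[[0,0.02,0,0,0,0,10],[0,0.02,0,0,0,0,10],[0,0.02,0,0,0,0,10],[0,0,0,0,0,0,10],[0,0,0,0,0,0,10],[0,0,0,0,0,0,10],[0,0,0,0,0,0,10],[0,0,0,0,0,0,10]]]' | grep -E "pos|force"
python3 -c "
from h import *
to(645,-124.3,253.3,1.5763)"
```

```text
eef_pos: [642.8, -123.1, 253.0]
force: [-0.3, 0.0, -3.6]
grip_force: 69.6
t 17.95 pos [ 642.8 -123.1  253. ] yaw 1.5762 F [-0.3  0.  -3.6] M [ 0.01 -0.05 -0.  ] grip [ 0.22 69.65]
shift [-0.048  0.088 -0.01 ] turn [-0.    -0.    -0.001]
```

```bash
python3 -m crank '[[[0,0.02,0,0,0,0,10],[0,0.02,0,0,0,0,10],[0,0.02,0,0,0,0,10],[0,0,0,0,0,0,10],[0,0,0,0,0,0,10],[0,0,0,0,0,0,10],[0,0,0,0,0,0,10],[0,0,0,0,0,0,10]]]' | grep -E "pos|force"
python3 -c "
from h import *
to(645,-124.3,253.3,1.5763)"
```

```text
eef_pos: [644.3, -123.1, 253.1]
force: [-0.2, -0.6, -3.1]
grip_force: 69.6
t 18.75 pos [ 644.3 -123.1  253.1] yaw 1.5762 F [-0.2 -0.6 -3.1] M [-0.01  0.02  0.08] grip [ 0.21 69.65]
shift [-0.048  0.028 -0.009] turn [ 0.     0.    -0.001]
```

```bash
python3 -m crank '[[[0,0.02,0,0,0,0,10],[0,0.02,0,0,0,0,10],[0,0.02,0,0,0,0,10],[0,0,0,0,0,0,10],[0,0,0,0,0,0,10],[0,0,0,0,0,0,10],[0,0,0,0,0,0,10],[0,0,0,0,0,0,10]]]' | grep -E "pos|force"
python3 -c "
from h import *
to(645,-124.3,253.3,1.5763)"
```

```text
eef_pos: [645.8, -123.1, 253.1]
force: [-0.1, -0.2, -3.1]
grip_force: 69.6
t 19.55 pos [ 645.8 -123.1  253.1] yaw 1.5761 F [-0.1 -0.2 -3.1] M [ 0.02  0.02 -0.02] grip [ 0.21 69.65]
shift [-0.047 -0.032 -0.009] turn [ 0.     0.    -0.001]
```

```bash
python3 -m crank '[[[0,0.02,0,0,0,0,10],[0,0.02,0,0,0,0,10],[0,0.02,0,0,0,0,10],[0,0,0,0,0,0,10],[0,0,0,0,0,0,10],[0,0,0,0,0,0,10],[0,0,0,0,0,0,10],[0,0,0,0,0,0,10]]]' | grep -E "pos|force"
python3 -c "
from h import *
to(645,-124.3,253.3,1.5763)"
```

```text
eef_pos: [647.3, -123.1, 253.1]
force: [0.6, -0.1, -3.1]
grip_force: 69.6
t 20.35 pos [ 647.3 -123.1  253.1] yaw 1.5762 F [ 0.6 -0.1 -3.1] M [0.06 0.03 0.02] grip [ 0.21 69.65]
shift [-0.048 -0.093 -0.01 ] turn [ 0.     0.    -0.001]
```

```bash
python3 -m crank '[[[0,0.02,0,0,0,0,10],[0,0.02,0,0,0,0,10],[0,0.02,0,0,0,0,10],[0,0,0,0,0,0,10],[0,0,0,0,0,0,10],[0,0,0,0,0,0,10],[0,0,0,0,0,0,10],[0,0,0,0,0,0,10]]]' | grep -E "pos|force"
python3 -c "
from h import *
to(645,-124.3,253.3,1.5763)"
```

```text
eef_pos: [648.8, -123.1, 253.1]
force: [-0.3, 0.4, -3.4]
grip_force: 69.6
t 21.15 pos [ 648.8 -123.1  253.1] yaw 1.5761 F [-0.3  0.4 -3.4] M [-0.01  0.03 -0.03] grip [ 0.21 69.65]
shift [-0.047 -0.152 -0.01 ] turn [ 0.     0.    -0.001]
```

```bash
python3 -m crank '[[[0,0.02,0,0,0,0,10],[0,0.02,0,0,0,0,10],[0,0.02,0,0,0,0,10],[0,0.01,0,0,0,0,10],[0,0,0,0,0,0,10],[0,0,0,0,0,0,10],[0,0,0,0,0,0,10],[0,0,0,0,0,0,10]]]' | grep -E "pos|force"
python3 -c "
from h import *
to(645,-124.3,253.3,1.5763)"
```

```text
eef_pos: [650.0, -123.1, 252.9]
force: [-5.7, 0.1, -2.5]
grip_force: 69.8
t 21.95 pos [ 650.  -123.1  252.9] yaw 1.5763 F [-5.7  0.1 -2.5] M [-0.01  0.96  0.26] grip [ 0.21 69.78]
shift [-0.047 -0.2   -0.014] turn [-0.014 -0.001 -0.   ]
```

```bash
python3 -c "
from h import *
import cv2
g=lambda a:np.clip(255*(a/255.)**.5,0,255).astype(np.uint8)
r=lambda a,f:cv2.resize(g(a),None,fx=f,fy=f,interpolation=cv2.INTER_CUBIC)
t=capture('top');s=capture('scene')
A=np.hstack([r(t[155:215,245:290],6),r(t[155:215,405:450],6)]);B=r(s[145:240,155:345],2.8)
w=540;A=A[:, :w];B=B[:,:w];B=cv2.copyMakeBorder(B,0,0,0,w-B.shape[1],0)
A=cv2.resize(A,None,fx=1,fy=300/360*1.0) if 0 else A[:330]
cv2.imwrite('pics/c10.png',np.vstack([A,B]))"
```

```text
(no output)
```

View pics/c10.png

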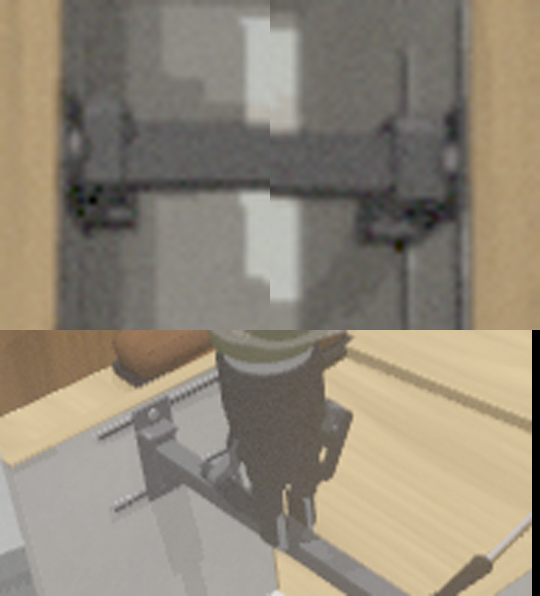

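The last crop shows both rail ends under the jaws and over the throats, at about (105,150) and (420,160), with the right lip a little farther forward. The push reads −5.7 N in x, so the back wall is felt. Next I check whether both ends share the load.

```bash
python3 -m crank '[[[0,0.02,0,0,0,0,10],[0,0,0,0,0,0,10],[0,0,0,0,0,0,10],[0,0,0,0,0,0,10],[0,0,0,0,0,0,10],[0,0,0,0,0,0,10],[0,0,0,0,0,0,10],[0,0,0,0,0,0,10]]]' | grep -E "pos|rot|force"
python3 -c "
from h import *
to(645,-124.3,253.3,1.5763)"
```

```text
eef_pos: [650.3, -123.1, 252.9]
ee_rot: [-0.001, 0.705, 0.709, -0.001]
force: [-7.2, 0.2, -1.9]
grip_force: 69.8
t 22.85 pos [ 650.3 -123.1  252.9] yaw 1.5764 F [-7.2  0.2 -1.9] M [0.09 1.28 0.32] grip [ 0.21 69.82]
shift [-0.048 -0.211 -0.016] turn [-0.019 -0.002  0.   ]
```

```bash
python3 -m crank '[[[0,0,0,0,0,-0.03,10],[0,0,0,0,0,-0.02,10],[0,0,0,0,0,0,10],[0,0,0,0,0,0,10],[0,0,0,0,0,0,10],[0,0,0,0,0,0,10],[0,0,0,0,0,0,10],[0,0,0,0,0,0,10]]]' | grep -E "pos|rot|force"
python3 -c "
from h import *
to(645,-124.3,253.3,1.5763)"
```

```text
eef_pos: [650.4, -123.1, 252.9]
ee_rot: [-0.001, 0.703, 0.711, -0.001]
force: [-6.3, -0.7, -1.9]
grip_force: 69.7
t 23.65 pos [ 650.4 -123.1  252.9] yaw 1.5829 F [-6.3 -0.7 -1.9] M [0.01 1.15 0.07] grip [ 0.21 69.74]
shift [-0.046 -0.216 -0.016] turn [-0.017 -0.002  0.047]
```

Both ends are touching: the centre of pressure lies near the middle and the moment follows the turn. I'll trim the yaw a touch, back off 1.5 mm to the middle of the throat, and start lowering.

```bash
python3 -m crank '[[[0,-0.05,0,0,0,-0.013,10],[0,-0.05,0,0,0,0,10],[0,-0.05,0,0,0,0,10],[0,0,0.1,0,0,0,10],[0,0,0.1,0,0,0,10],[0,0,0.06,0,0,0,10],[0,0,0,0,0,0,10],[0,0,0,0,0,0,10]]]' | grep -E "pos|rot|force"
python3 -c "
from h import *
to(647.3,-123.3,240,1.5847)"
```

```text
eef_pos: [647.4, -123.1, 246.5]
ee_rot: [0.0, 0.702, 0.712, 0.0]
force: [-0.1, -0.2, -3.2]
grip_force: 69.6
t 24.45 pos [ 647.4 -123.1  246.5] yaw 1.585 F [-0.1 -0.2 -3.2] M [-0.03 -0.03 -0.04] grip [ 0.22 69.64]
shift [-0.008 -0.002  0.261] turn [0.    0.    0.002]
```

```bash
python3 -m crank '[[[0,0,0.04,0,0,0,10],[0,0,0.04,0,0,0,10],[0,0,0.04,0,0,0,10],[0,0,0,0,0,0,10],[0,0,0,0,0,0,10],[0,0,0,0,0,0,10],[0,0,0,0,0,0,10],[0,0,0,0,0,0,10]]]' | grep -E "pos|rot|force"
python3 -c "
from h import *
to(647.3,-123.3,240,1.5847)"
```

```text
eef_pos: [647.3, -123.1, 243.5]
ee_rot: [-0.0, 0.702, 0.712, -0.0]
force: [-0.2, -0.2, -2.9]
grip_force: 69.6
t 25.25 pos [ 647.3 -123.1  243.5] yaw 1.585 F [-0.2 -0.2 -2.9] M [-0.03 -0.02 -0.06] grip [ 0.22 69.63]
shift [-0.008 -0.     0.142] turn [-0.    -0.     0.002]
```

```bash
python3 -m crank '[[[0,0,0.04,0,0,0,10],[0,0,0.04,0,0,0,10],[0,0,0.04,0,0,0,10],[0,0,0,0,0,0,10],[0,0,0,0,0,0,10],[0,0,0,0,0,0,10],[0,0,0,0,0,0,10],[0,0,0,0,0,0,10]]]' | grep -E "pos|rot|force"
python3 -c "
from h import *
to(647.3,-123.3,240,1.5847)"
```

```text
eef_pos: [647.3, -123.1, 240.6]
ee_rot: [0.0, 0.702, 0.712, -0.0]
force: [0.8, -0.1, -2.9]
grip_force: 69.6
t 26.05 pos [ 647.3 -123.1  240.6] yaw 1.5849 F [ 0.8 -0.1 -2.9] M [ 0.04 -0.08 -0.03] grip [ 0.21 69.63]
shift [-0.006 -0.     0.022] turn [0.    0.    0.002]
```

The underside is about 8 mm below the lip tops with no contact. Carrying on down to TCP ≈ 233.5, then feeling for the floor.

```bash
python3 -m crank '[[[0,0,0.04,0,0,0,10],[0,0,0.04,0,0,0,10],[0,0,0.04,0,0,0,10],[0,0,0.04,0,0,0,10],[0,0,0.04,0,0,0,10],[0,0,0.04,0,0,0,10],[0,0,0,0,0,0,10],[0,0,0,0,0,0,10]]]' | grep -E "pos|rot|force"
python3 -c "
from h import *
to(647.3,-123.3,232,1.5847)"
```

```text
eef_pos: [647.3, -123.1, 234.5]
ee_rot: [-0.0, 0.702, 0.712, 0.0]
force: [0.9, 0.0, -2.0]
grip_force: 69.6
t 26.85 pos [ 647.3 -123.1  234.5] yaw 1.5849 F [ 0.9  0.  -2. ] M [ 0.07 -0.05 -0.03] grip [ 0.21 69.63]
shift [-0.007 -0.     0.101] turn [-0.    -0.     0.001]
```

```bash
python3 -m crank '[[[0,0,0.02,0,0,0,10],[0,0,0.02,0,0,0,10],[0,0,0,0,0,0,10],[0,0,0,0,0,0,10],[0,0,0,0,0,0,10],[0,0,0,0,0,0,10],[0,0,0,0,0,0,10],[0,0,0,0,0,0,10]]]' | grep -E "pos|rot|force"
python3 -c "
from h import *
to(647.3,-123.3,232,1.5847)"
```

```text
eef_pos: [647.3, -123.1, 233.5]
ee_rot: [-0.0, 0.702, 0.712, 0.0]
force: [-0.1, -0.0, -3.0]
grip_force: 69.6
t 27.65 pos [ 647.3 -123.1  233.5] yaw 1.585 F [-0.1 -0.  -3. ] M [ 0.02 -0.03 -0.05] grip [ 0.21 69.63]
shift [-0.008 -0.     0.062] turn [-0.    -0.     0.002]
```

```bash
python3 -m crank '[[[0,0,0.02,0,0,0,10],[0,0,0.02,0,0,0,10],[0,0,0,0,0,0,10],[0,0,0,0,0,0,10],[0,0,0,0,0,0,10],[0,0,0,0,0,0,10],[0,0,0,0,0,0,10],[0,0,0,0,0,0,10]]]' | grep -E "pos|rot|force"
python3 -c "
from h import *
to(647.3,-123.3,232,1.5847)"
```

```text
eef_pos: [647.3, -123.1, 232.6]
ee_rot: [0.0, 0.702, 0.712, 0.0]
force: [0.6, -1.5, -3.8]
grip_force: 69.6
t 28.45 pos [ 647.3 -123.1  232.6] yaw 1.5849 F [ 0.6 -1.5 -3.8] M [-0.01 -0.06 -0.03] grip [ 0.21 69.63]
shift [-0.007 -0.     0.023] turn [ 0.    -0.     0.002]
```

```bash
python3 -m crank '[[[0,0,0.02,0,0,0,10],[0,0,0,0,0,0,10],[0,0,0,0,0,0,10],[0,0,0,0,0,0,10],[0,0,0,0,0,0,10],[0,0,0,0,0,0,10],[0,0,0,0,0,0,10],[0,0,0,0,0,0,10]]]' | grep -E "pos|rot|force"
python3 -c "
from h import *
to(647.3,-123.3,232,1.5847)"
```

```text
eef_pos: [647.3, -123.2, 232.1]
ee_rot: [0.0, 0.702, 0.712, 0.0]
force: [-0.4, 0.7, -2.5]
grip_force: 69.6
t 29.25 pos [ 647.3 -123.2  232.1] yaw 1.5849 F [-0.4  0.7 -2.5] M [-0.05 -0.04 -0.05] grip [ 0.21 69.64]
shift [-0.005 -0.001  0.003] turn [0.001 0.    0.001]
```

```bash
python3 -m crank '[[[0,0,0.02,0,0,0,10],[0,0,0.02,0,0,0,10],[0,0,0,0,0,0,10],[0,0,0,0,0,0,10],[0,0,0,0,0,0,10],[0,0,0,0,0,0,10],[0,0,0,0,0,0,10],[0,0,0,0,0,0,10]]]' | grep -E "pos|rot|force"
python3 -c "
from h import *
to(647.3,-123.3,232,1.5847)"
```

```text
eef_pos: [647.4, -123.2, 231.2]
ee_rot: [0.0, 0.702, 0.712, 0.0]
force: [-0.2, -1.3, 1.3]
grip_force: 70.1
t 30.05 pos [ 647.4 -123.2  231.2] yaw 1.5849 F [-0.2 -1.3  1.3] M [ 0.01  0.02 -0.03] grip [ 0.21 70.12]
shift [-0.003 -0.003 -0.031] turn [0.003 0.001 0.001]
```

Fz rose from −3 to +1.3 N with no side moment, so the rail rests on both floors. Releasing.

```bash
python3 -m crank '[[[0,0,0.01,0,0,0,24],[0,0,0,0,0,0,30],[0,0,0,0,0,0,50],[0,0,0,0,0,0,60],[0,0,0,0,0,0,60],[0,0,0,0,0,0,60],[0,0,0,0,0,0,60],[0,0,0,0,0,0,60]]]' 
python3 -c "
from h import *
to(647.3,-123.3,232,1.5847)"
```

```text
time_s: 30.85
eef_pos: [647.3, -123.1, 230.8]
ee_rot: [0.0, 0.702, 0.712, -0.0]
force: [0.2, -0.4, 0.1]
grip_width: 0.703
grip_force: 0.0
t 30.85 pos [ 647.3 -123.1  230.8] yaw 1.585 F [ 0.2 -0.4  0.1] M [ 0.02 -0.    0.05] grip [0.7 0. ]
shift [-0.007 -0.001 -0.048] turn [0.    0.    0.002]
```

```bash
python3 -m crank '[[[0,0,-0.1,0,0,0,60],[0,0,-0.3,0,0,0,60],[0,0,-0.5,0,0,0,60],[0,0,-0.9,0,0,0,60],[0,0,-1,0,0,0,60],[0,0,-1,0,0,0,60],[0,0,-0.5,0,0,0,60],[0,0,0,0,0,0,60]]]'
python3 - <<'E'
from h import *
import cv2
t=capture("top");s=capture("scene");cv2.imwrite("pics/tend.png",t);cv2.imwrite("pics/send.png",s)
# numeric check without viewing: rail dark columns/rows near the ends in the top image vs predicted home edges
p=(656.2,-123.8,.0055)
for y in(-290,-260,-200,-60,0,30):
    a=proj("top",[720,y,245.]);b=proj("top",[560,y,245.]);n=321
    L=np.stack([np.linspace(a[i],b[i],n) for i in(0,1)],-1).astype(np.float32)
    g=cv2.remap(cv2.cvtColor(t,6),L[:,0].copy(),L[:,1].copy(),1).ravel()
    d=np.where(g<np.median(g)*.7)[0];print(y,(720-d*.5)[[0,-1]] if len(d) else None,len(d)*.5)
to(647.3,-123.3,232,1.5847)
E
```

```text
time_s: 31.65
eef_pos: [647.6, -123.2, 341.4]
ee_rot: [0.002, 0.702, 0.712, 0.001]
force: [-0.8, -0.1, -0.2]
grip_width: 0.703
grip_force: 0.0
-290 [671.  624.5] 44.5
-260 [720.  636.5] 45.0
-200 [680. 653.] 27.5
-60 [664. 587.] 30.5
0 [714.  633.5] 30.0
30 [708.5 632.5] 24.0
t 31.75 pos [ 647.2 -123.1  338.2] yaw 1.585 F [-0.7  0.2 -0.6] M [-0.02 -0.02 -0.02] grip [0.7 0. ]
shift [-7.000e-03  2.000e-03  4.249e+00] turn [-0.    -0.     0.002]
```

```bash
python3 -c "
from rig import *
print(finish_job())"
```

```text
the job is handed in; nothing more can be done
None
```

I hung the rail in both brackets and let go, and handed the job in after about 32 s of robot time; the judge gave no verdict. Floor contact came at a rail-centre height of about 234 mm with the load even at both ends, and no wrist force I read passed 8 N, but I didn't view a final picture or re-check the brush, tin and screwdriver.

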